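Mount a rolling-bag wheel and press on its axle cap

TASK

The bracket of a rolling bag is clamped in the bench vice with its bare axle pointing up. Slide the loose wheel down the axle until it sits on the bracket, then take the wider of the two steel push-on caps from the tray and press it straight down the axle until it bites and bears firmly on the wheel's hub, stopping there so that the plastic hub is not crushed. Leave the other cap and everything else on the bench where it lies.

Things in the scene. Friction and masses are not known exactly. Their poses are not given: they have to be found in the camera images.
- wheel: wheel of a rolling bag, lying flat: black tyre 60 mm across and 22 mm wide on a grey spoked hub; the hub (26 mm in diameter) stands 2 mm proud of the tyre on both sides, so the wheel is 26 mm thick; plain bore 11.6 mm through it; 90 g. Origin: centre of the underside of the hub, z along the bore (up). Both sides are alike.
- cap: the wider push-on cap: round steel cup standing mouth down, 24 mm across, 20 mm tall, straight sides, closed top, 50 g. A ring of twelve spring teeth 4 mm above the mouth, an 12.2 mm guide bore above them, 17.2 mm deep inside. The teeth drag on the axle with a steady 7 to 15 N (more at the tip if held off-centre); the hub's resistance comes on top. Origin: centre of the mouth (underside), z up.
- small_cap: bystander: a like cap for a thinner axle, 16 mm in diameter and 13 mm tall, in the same tray. Origin: centre of its underside.
- tray: shallow cream tray, fixed, 170 x 110 mm, floor 3 mm above the bench, rim 9 mm above the bench; the two caps stand on its floor on its long centre line, 42 mm either side of its centre. Origin: centre of its underside, x along its length.
- vice: grey bench vice, fixed, gripping an aluminium angle bracket whose flange lies on top of the jaws; jaws 84 mm wide, jaw tops 75 mm above the bench, everything but the axle and its washer below 80 mm. Origin: on the bench straight below the axle; x points along the vice's screw, away from the fixed jaw.
- axle_seat (a point): centre of the top of the washer (18 mm across) at the axle's foot, 82 mm above the bench, where the hub comes to rest. The upright axle, 10 mm in diameter, rises 42 mm from here. With the wheel home, the hub's top is 26 mm above this point and 16 mm of axle stand out; with the cap home its origin is 26 mm and its top 46 mm above this point.
- axle_tip (a point): centre of the top end of the axle, 124 mm above the bench; its last 3.5 mm are tapered from 10 to 6.4 mm in diameter.
- pen: bystander: clear ball-point pen, about 140 mm long, lying down
- glass_slab: bystander: green glass slab, 65 x 25 x 9 mm
- edge_slicker: bystander: turned wooden stick, 112 mm long, 26 mm thick, lying down
- tape_measure: bystander: tape measure, 66 x 62 x 36 mm
- thread_spool: bystander: wooden spool of thread, 48 mm across, 52 mm tall
- dye_bottle: bystander: small brown bottle with a black cap, 44 mm across, 98 mm tall
- scissors: bystander: scissors with white handles, about 200 mm long
Things that resemble listed ones, but are neither listed nor needed, are in the scene too. What is shaped like the wheel but red is not meant.

How it is judged (in metres and radians):
On the way, in this order (a step that is already met when the one before it is completed fails the run):
1. the wheel is down the axle and sits on the bracket's washer (z of wheel in the frame of axle_seat below 0.0015 m and horizontal distance between wheel and axle_seat below 0.003 m and angle between wheel's own z axis and vertical below 0.06 rad), for 0.2 s.
2. the cap is down the axle and pressed against the hub with more than 5 N (z of cap in the frame of axle_seat below 0.027 m and horizontal distance between cap and axle_seat below 0.002 m and angle between cap's own z axis and vertical below 0.06 rad and contact force between cap and wheel above 5 N), for 0.1 s.
At the end, for the whole second after the job is handed in: The wheel sits on the bracket's washer (hub within 1.5 mm of it, within 3 mm of the axle's centre, tilted less than 0.06 rad) and the wider cap is on the axle with its mouth within 1 mm of the hub, centred within 2 mm, tilted less than 0.06 rad; both are released and at rest (all of step 1 and z of cap in the frame of axle_seat below 0.027 m and horizontal distance between cap and axle_seat below 0.002 m and angle between cap's own z axis and vertical below 0.06 rad and linear speed of each of wheel, cap below 0.01 m/s); the robot touches nothing.
It fails at once if the cap is forced against the plastic hub with more than 20 N (contact force between cap and wheel above 20 N).
It fails at once if the wheel is rammed on the axle or bracket with more than 40 N (contact force between wheel and vice above 40 N).
It fails at once if the other cap or another thing on the bench is shifted by more than 30 mm (distance of any of small_cap, pen, glass_slab, edge_slicker, tape_measure, thread_spool, dye_bottle, scissors from where it was at the start of the episode above 0.03 m).
It also fails if it takes over 72 s, if anything falls off the work surface, if the arm or the gripper's body presses on something with over 40 N, if the wrist force passes 120 N, or if a joint passes its speed limit or range.

ROBOT

A 6-joint arm with a two-finger parallel gripper is mounted at the origin on the work surface. World frame = base frame: x ahead of the robot, y to its left, z up, the work surface at z = 0. Lengths are in mm, angles in degrees, forces in N, time in s.
With the tool pointing down it reaches from about 350 to 850 mm from the base axis. Payload 8.1 kg.
Tool frame: the origin (TCP) lies on the front face of the gripper's body, between the roots of the fingers; the fingertips stand 84 mm ahead of it and the grasp point (between the pads) lies 65 mm ahead of it (bot.tips_ahead is the distance from the TCP to the fingertips, in mm); z points along the fingers, y is the direction in which the jaws open and shut (so a half turn about z gives the same grasp; the last joint's range is limited). The gripper opens to 93 mm and grips with 3 to 60 N. Pads are 15 mm wide; open, the fingers measure 128 mm over their backs; the gripper's body (75 mm by 188 mm) begins 65 mm behind the grasp point.
Start: joints at [66.268, 7.471, 85.268, -0, 87.261, -4.893], TCP at [193.723, 567.871, 302.735] pointing down, gripper open.
Joint ranges: [-169.43, 169.43], [-51.17, 129.36], [1.28, 143.12], [-76.62, 256.62], [0, 156.53], [-152.29, 152.29]. Speed limits (degrees/s): [136.94, 136.94, 159.86, 180, 180, 180].

INTERFACE

Orientations are given as [roll, pitch, yaw] about the fixed x, y, z axes, in that order (R = Rz(yaw) Ry(pitch) Rx(roll)).
In Python, from plant import bot gives the robot as it stands. The module is installed in compiled form; this text tells all that it offers.
- The arm moves only by the tool send_rows, never from a script. Its argument "increments" is one flat list of numbers, 4 for each row, row after row: the shift along the tool's x, y, z in mm, then the turn about the tool's z in rad. A call has exactly 5 rows; each row shifts and turns the commanded pose from where the row before left it, along the tool's axes as they then stand; what a row does not reach is not made up. A row lasts 1/8 s, in which the tool goes at most 62.5 mm and 10.7 degrees, less where a joint would pass 70% of its speed; a pose out of reach is approached as far as the arm can. A call is refused whole if a number of a shift passes 62.5 or a number of a turn 0.188, either way. A call with a gripper value outside its range is refused whole. "hand" is the finger opening in mm, from 0 to 93, set as the call begins (left out, the last holds). The fingers move at their own pace and stop on an object; "squeeze" is the grip in N (left out, the last holds). Time passes only in rows, so rows that do not move let the fingers close, or fill a call up. It gives the time, the measured TCP pose, the force and the opening at its end, in the units of the state.
- bot.sense(): the state, without advancing time (a new reading comes with each control period).
- bot.grab_frame(name): name is "scene" or "top"; returns the picture (384x512x3 uint8, red, green, blue); there is no depth.
- bot.camera_params(name): a dict with "K" (3x3 intrinsics, pixels), "rvec" (rotation vector, rad) and "tvec" (3), from world to camera coordinates, as OpenCV has them. Camera axes: x right, y down, z forward; pixel columns grow to the right and rows downward; lengths in mm; the calibration is good to about 2 mm. A picture is of the moment at which its call begins. camera_params takes no time and is no camera call.
- bot.close_job(): hands the job in, once; it reports no verdict.
The state is a dict: "clock": time; "q": joint angles; "dq": joint speeds; "effort": joint torques, N m; "tcp_pos": TCP position; "eef_rot": TCP orientation; "wrist_force": force on the tool from outside, world axes, zero at the start; "moment": the same for the moment, N m; "grip_width": opening from 0.0 (shut) to 1.0 (fully open).
Only numpy, scipy, OpenCV 4.12 (cv2) and the standard library are available. Lean on these libraries where they do the work, as an engineer would, in place of code of your own. Each camera call takes 0.05 s, during which the arm holds its last target.

## Working session

There is one attempt and no reset: what is moved stays moved. The work goes in short steps, Python scripts to look and compute and a tool call to move; the robot and the scene stay as the last step left them, time stands still between calls to the robot, and variables do not carry over. Pictures are saved under pics/ and viewed, and the job is handed in when it is done.

Besides the shell and the picture viewer there is one more tool, called after "Call:" in YAML: its name, and indented under it one key for each argument. send_rows: Moves the arm, as the interface text tells. Its arguments: {"type":"object","properties":{"increments":{"type":"array"},"hand":{"type":"number"},"squeeze":{"type":"number"}},"required":["increments"]}

```bash
mkdir -p pics
python3 - <<'E'
from plant import bot
import cv2
s=bot.sense();print({k:s[k] for k in('clock','tcp_pos','eef_rot','wrist_force','grip_width')})
for n in('scene','top'):
    im=bot.grab_frame(n); cv2.imwrite(f'pics/{n}0.png',im[:,:,::-1])
    p=bot.camera_params(n);print(n,p)
E
```

```text
{'clock': 0.0, 'tcp_pos': array([193.5596525 , 567.48551475, 301.7075856 ]), 'eef_rot': array([-1.79897112e+02, -8.66328540e-03,  1.61161910e+02]), 'wrist_force': array([ 0.08037674, -0.06693146, -0.12108698]), 'grip_width': 0.9981334051385069}
scene {'K': array([[416.65950391,   0.        , 253.85931766],
       [  0.        , 416.65950391, 192.34842146],
       [  0.        ,   0.        ,   1.        ]]), 'rvec': array([ 2.17698517,  1.15304738, -0.45583976]), 'tvec': array([-319.36904043, -281.49508328, 1541.034573  ])}
top {'K': array([[365.74828582,   0.        , 258.2139026 ],
       [  0.        , 365.74828582, 192.05003513],
       [  0.        ,   0.        ,   1.        ]]), 'rvec': array([ 2.20061429, -2.18170951,  0.08781297]), 'tvec': array([ -31.88556705,  588.33596016, 1224.90024725])}
```

View pics/scene0.png

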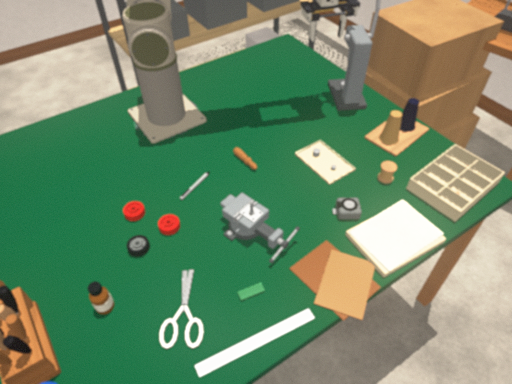

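View pics/top0.png

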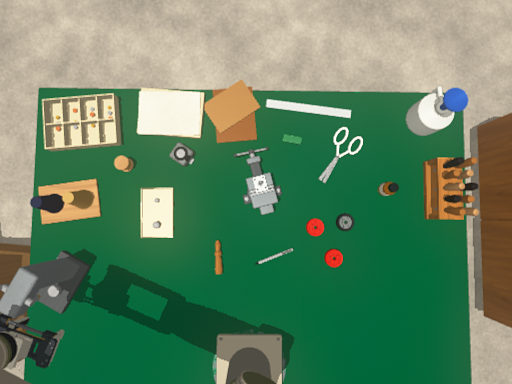

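The black wheel is at top (345,222), the vice axle near (262,184), and the tray at (157,212) with the larger cap near (157,225). I'll enlarge those areas and make the measurement helpers.

```bash
cat > h.py <<'E'
import numpy as np, cv2
from plant import bot
def cam(n):
    p=bot.camera_params(n); R=cv2.Rodrigues(p['rvec'])[0]; return p['K'],R,p['tvec']
def ray(n,u,v):
    K,R,t=cam(n); d=R.T@np.linalg.inv(K)@np.array([u,v,1.]); return -R.T@t,d
def onz(n,u,v,z):
    c,d=ray(n,u,v); return c+d*(z-c[2])/d[2]
def proj(n,X):
    K,R,t=cam(n); x=K@(R@np.asarray(X,float)+t); return x[:2]/x[2]
def tri(a,b):  # (name,u,v) x2
    c1,d1=ray(*a);c2,d2=ray(*b)
    d1=d1/np.linalg.norm(d1);d2=d2/np.linalg.norm(d2)
    s=np.linalg.lstsq(np.c_[d1,-d2],c2-c1,rcond=None)[0]
    p,q=c1+s[0]*d1,c2+s[1]*d2
    return (p+q)/2,np.linalg.norm(p-q)
def crop(src,u,v,w,h,k,out):
    im=cv2.imread(src)[v:v+h,u:u+w]; cv2.imwrite(out,cv2.resize(im,None,fx=k,fy=k,interpolation=cv2.INTER_NEAREST))
E
python3 - <<'E'
from h import *
for n in('scene','top'):
    print(n,ray(n,256,192)[0])
T='pics/top0.png';S='pics/scene0.png'
def c(src,u,v,w=64,h=48,k=6):
    im=cv2.imread(src)[v:v+h,u:u+w]; return cv2.resize(im,None,fx=k,fy=k,interpolation=cv2.INTER_NEAREST)
cv2.imwrite('pics/a.png',np.vstack([np.hstack([c(T,230,148),c(T,125,186)]),np.hstack([c(S,215,185),c(S,292,135)])]))
cv2.imwrite('pics/b.png',np.hstack([c(T,310,198),c(S,110,220)]))
E
```

```text
scene [1211.975483   -416.69503361  955.7741881 ]
top [ 502.1131599   -13.89585196 1263.02248083]
```

View pics/a.png

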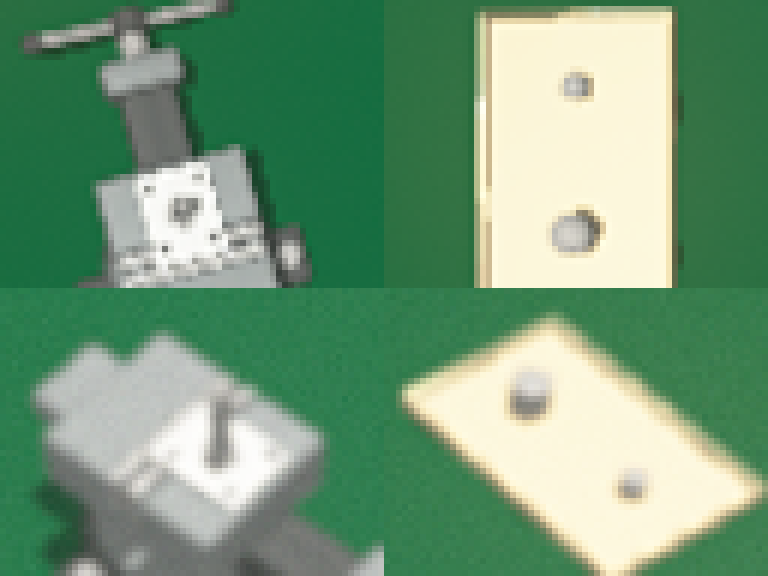

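View pics/b.png

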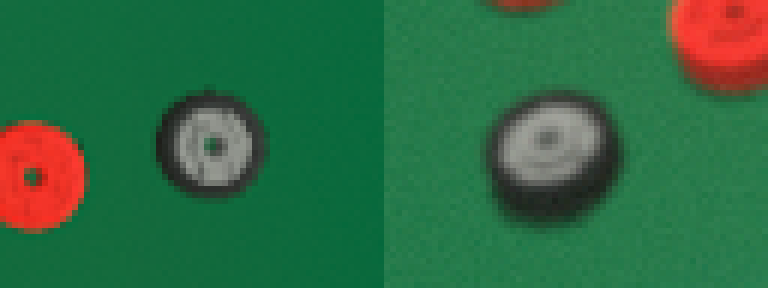

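The crops show the axle tip at about top (260.8,182.6) and scene (251.6,203). The wider cap's top is at about top (220.5,224.7). The wheel's bore is at about top (345.5,222.2). Next I'll measure these with masks.

Run:
```python
from h import *
T=cv2.imread('pics/top0.png');S=cv2.imread('pics/scene0.png')
def blobs(im,box,f,minA=6):
    u,v,w,h=box; c=im[v:v+h,u:u+w]; m=f(cv2.cvtColor(c,cv2.COLOR_BGR2HSV).astype(int)).astype(np.uint8)
    n,l,st,ce=cv2.connectedComponentsWithStats(m)
    return [(st[i,4],tuple(np.round(ce[i]+[u,v],2)),tuple(st[i,:4]+[u,v,0,0])) for i in range(1,n) if st[i,4]>=minA]
# wheel: non-green (low saturation)
for nm,im,box in(('top',T,(330,205,35,35)),('scene',S,(120,228,32,35))):
    b=blobs(im,box,lambda h:(h[...,1]<110)|(h[...,2]<55),20);print(nm,'wheel',b)
    b=blobs(im,box,lambda h:(h[...,1]<70)&(h[...,2]>105),15);print(nm,'hub',b)
print(onz('top',345.5,222.2,24),onz('top',345.5,222.2,26))
p,e=tri(('top',260.8,182.6),('scene',251.6,203.1));print('tip',p,e, onz('top',260.8,182.6,124),onz('scene',251.6,203.1,124))
g=cv2.cvtColor(T,cv2.COLOR_BGR2GRAY);print(g[176:192,253:270])
# tray & caps
for nm,im,box in(('top',T,(130,180,55,65)),('scene',S,(290,135,70,52))):
    print(nm,'tray',blobs(im,box,lambda h:(h[...,0]<32)&(h[...,2]>180)|(h[...,1]<40),300))
    print(nm,'caps',blobs(im,box,lambda h:(h[...,1]<30)&(h[...,2]<235),5))
print(g[218:232,150:165])
```

```text
top wheel [(np.int32(246), (np.float64(344.67), np.float64(221.8)), (np.int64(336), np.int64(214), np.int64(18), np.int64(17)))]
top hub [(np.int32(112), (np.float64(345.24), np.float64(222.0)), (np.int64(340), np.int64(216), np.int64(12), np.int64(13)))]
scene wheel [(np.int32(367), (np.float64(137.64), np.float64(245.33)), (np.int64(127), np.int64(235), np.int64(22), np.int64(22)))]
scene hub [(np.int32(151), (np.float64(137.21), np.float64(243.46)), (np.int64(130), np.int64(238), np.int64(16), np.int64(12)))]
[ 488.69928368 -323.12973715   24.        ] [ 488.72093603 -322.63057932   26.        ]
tip [611.93565957 -33.03872267 119.05222618] 1.451327222518345 [611.09297162 -33.57836938 124.        ] [615.83134899 -34.67443004 124.        ]
[[121 124 126 190 231 231 226 238 254 240 230 242 168 172 173 172 177]
 [207 233 227 247 255 252 249 249 244 188 179 250 156 173 174 174 177]
 [246 239 239 252 249 247 247 247 247 231 232 242 143 173 174 175 176]
 [240 150 199 251 249 248 249 249 251 251 251 247 210 171 174 174 175]
 [228 221 232 250 250 244 225 229 230 229 237 253 249 171 175 176
[... 1714 characters left out ...]
5 245]
 [245 245 246 245 236 231 219 139 130 173 240 249 247 245 245]
 [245 246 245 232 196 177 173 154 126 113 174 238 248 245 245]
 [245 245 237 200 192 198 193 185 162 104 118 201 249 246 245]
 [245 244 227 187 205 211 205 196 179 124 106 202 249 246 245]
 [245 244 229 191 205 212 210 203 182 133 143 235 248 246 245]
 [245 245 235 193 195 202 206 196 170 118 184 251 247 245 246]
 [245 246 244 224 189 183 172 180 162 165 231 248 246 245 246]
 [245 245 246 244 229 223 217 225 225 236 249 246 246 246 245]
 [245 245 245 246 247 247 248 248 248 247 246 246 246 246 246]
 [245 245 245 245 245 245 245 246 246 246 246 246 246 246 245]
 [245 245 245 245 245 245 245 245 245 246 246 245 246 246 246]]
```

Run:
```python
from h import *
def big(src,u,v,w,h,k):
    im=cv2.imread(src)[v:v+h,u:u+w]; return cv2.resize(im,None,fx=k,fy=k,interpolation=cv2.INTER_CUBIC)
cv2.imwrite('pics/c.png',np.hstack([big('pics/top0.png',250,172,20,25,20),big('pics/scene0.png',242,196,20,25,20)]))
g=cv2.cvtColor(cv2.imread('pics/scene0.png'),cv2.COLOR_BGR2GRAY);print(g[198:218,245:260])
print(onz('scene',137.0,242.9,26), onz('top',345.24,222.0,26))
for z in(23,):print('cap top',onz('scene',316.3,150.8,z),onz('top',155.7,224.7,z),tri(('scene',316.3,150.8),('top',155.7,224.7)))
print('tray',onz('top',156.76,212.63,6),onz('scene',324.87,161.41,6))
```

```text
[[195 199 197 193 184 167 139 123 106 105  97  96  97  99  99]
 [195 194 196 197 194 186 174 161 138 115  96 102  96 100  98]
 [193 195 196 193 195 195 199 190 168 138 114 111 102  98  96]
 [198 193 192 195 197 198 203 197 174 157 159 153 131 107  98]
 [196 192 192 194 194 190 189 182 177 188 196 185 158 125 105]
 [196 195 200 203 199 179 168 163 177 195 195 182 161 151 134]
 [196 210 220 228 216 172 144 141 162 182 175 174 179 180 170]
 [212 224 239 243 229 175 135 133 148 165 173 181 192 193 191]
 [227 239 248 251 231 169 129 138 167 190 196 195 195 196 194]
 [242 249 252 252 236 177 134 152 202 229 226 214 201 195 193]
 [249 251 252 254 238 181 135 155 220 245 248 237 223 205 195]
 [251 251 253 252 236 177 133 151 215 247 252 251 244 230 218]
 [251 252 252 249 227 166 130 143 203 242 252 253 251 247 235]
 [250 252 251 242 212 160 130 138 190 235 250 252 252 250 238]
 [247 252 251 237 196 150 135 145 185 227 247 252 252 246 227]
 [250 252 251 235 179 140 134 156 189 223 246 251 252 250 236]
 [253 253 252 241 205 160 154 183 219 239 249 252 253 253 251]
 [248 253 253 251 237 212 210 231 245 250 252 252 252 253 251]
 [226 241 251 253 251 245 245 250 252 253 252 252 252 250 237]
 [195 217 237 248 252 253 252 249 248 250 252 253 249 235 205]]
[ 487.3295078  -324.73495445   26.        ] [ 489.3876583  -321.75504475   26.        ]
cap top [476.10084271 312.84748499  23.        ] [475.10185985 317.52843637  23.        ] (array([474.14926035, 316.98761846,  19.73424825]), np.float64(3.25909992848507))
tray [515.89508003 319.59273069   6.        ] [518.14739606 316.37953399   6.        ]
```

View pics/c.png

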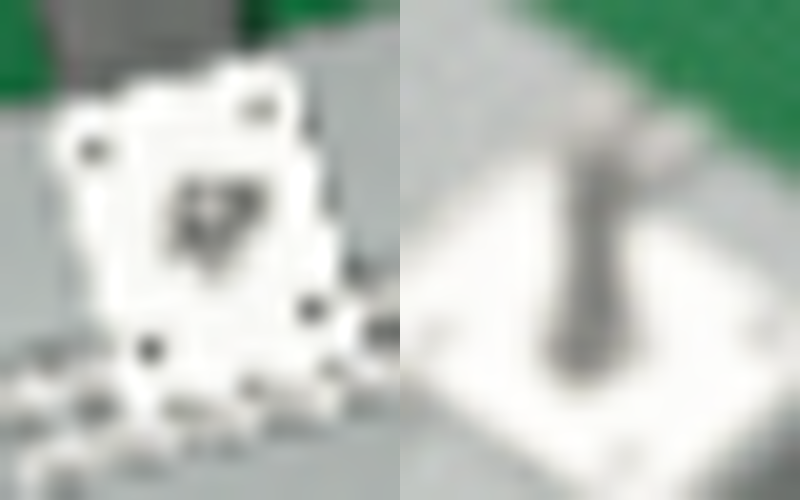

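Run:
```python
from h import *
print('tip top',onz('top',259.85,181.9,124),'holes',onz('top',259.7,182.9,80), 'scene col', onz('scene',251.6,203.2,124),'foot',onz('scene',250.6,213.6,82))
# top-ray with scene-check
for X in ([612.5,-31,124],[612.5,-31,82],[489,-322.5,26],[475,316.5,23]): print(proj('top',X),proj('scene',X))
```

```text
tip top [613.26419632 -30.58932053 124.        ] holes [614.291029   -30.77279549  80.        ] scene col [616.11742729 -34.8653504  124.        ] foot [615.08423571 -38.21388933  82.        ]
[259.97933491 182.14445882] [252.05918819 201.70090102]
[259.7749253  183.39253087] [252.29232353 211.81025564]
[345.46078005 222.11685406] [138.01479907 242.93522929]
[156.00542167 224.73282355] [316.94406549 150.1866527 ]
```

```bash
cat >> h.py <<'E'
def R_tool(s):
    r,p,y=np.radians(s['eef_rot']); 
    from scipy.spatial.transform import Rotation as Ro
    return Ro.from_euler('xyz',[r,p,y]).as_matrix()
def st():
    s=bot.sense(); print('t',round(s['clock'],2),'tcp',np.round(s['tcp_pos'],2),'rpy',np.round(s['eef_rot'],2),'F',np.round(s['wrist_force'],2),'w',round(s['grip_width']*93,2),'q6',round(s['q'][5],1)); return s
def to(target):
    s=st(); d=R_tool(s).T@(np.asarray(target,float)-s['tcp_pos']); print('tool shift to',target,np.round(d,2))
E
python3 - <<'E'
from h import *
to([500,60,300])
R=R_tool(bot.sense())
print(np.round(R.T@np.array([-11,-382,-40]),2))
E
```

```text
t 0.1 tcp [193.57 567.53 301.82] rpy [-1.7991e+02 -1.0000e-02  1.6116e+02] F [ 0.64 -0.44  0.13] w 93.19 q6 -4.9
tool shift to [500, 60, 300] [-453.9  -381.4     2.37]
[-112.94 -365.02   40.57]
```

Call:
send_rows:
  increments: [-45,-38,0,0,-45,-38,0,0,-45,-38,0,0,-45,-38,0,0,-45,-38,0,0]
  hand: 76

```text
clock: 0.72
tcp_pos: [345.8, 313.6, 302.4]
eef_rot: [-180.0, -0.0, 161.2]
wrist_force: [0.5, 0.8, 0.2]
grip_width: 0.818
```

Call:
send_rows:
  increments: [-45,-38,0,0,-45,-38,0,0,-45,-38,0,0,-45,-38,0,0,-45,-38,0,0]

```text
clock: 1.35
tcp_pos: [497.5, 61.1, 302.5]
eef_rot: [180.0, -0.0, 161.2]
wrist_force: [0.6, 1.0, 0.6]
grip_width: 0.815
```

Call:
send_rows:
  increments: [-16,-52,6,0,-16,-52,6,0,-16,-52,6,0,-16,-52,6,0,-16,-52,6,0]

```text
clock: 1.98
tcp_pos: [488.2, -210.7, 272.3]
eef_rot: [180.0, -0.0, 161.2]
wrist_force: [0.9, 0.4, 1.0]
grip_width: 0.82
```

Run:
```python
from h import *
to([489,-322,230])
```

```text
t 1.98 tcp [ 488.17 -210.67  272.25] rpy [ 1.7999e+02 -2.0000e-02  1.6116e+02] F [0.89 0.42 0.97] w 76.21 q6 -100.0
tool shift to [489, -322, 230] [ -36.76 -105.1    42.22]
```

Call:
send_rows:
  increments: [-12,-35,25,0,-12,-35,25,0,-12,-35,25,0,0,0,25,0,0,0,20,0]

```text
clock: 2.6
tcp_pos: [488.1, -320.0, 150.9]
eef_rot: [180.0, -0.1, 161.1]
wrist_force: [0.0, -0.0, -0.6]
grip_width: 0.814
```

Run:
```python
from h import *
to([489,-322.5,90])
im=bot.grab_frame('scene');cv2.imwrite('pics/s1.png',im[:,:,::-1]);crop('pics/s1.png',90,170,130,100,6,'pics/s1c.png')
```

```text
t 2.6 tcp [ 488.13 -319.97  150.87] rpy [ 1.7996e+02 -1.0000e-01  1.6111e+02] F [ 0.02 -0.01 -0.57] w 75.74 q6 -109.4
tool shift to [489, -322.5, 90] [-1.75 -2.16 60.87]
```

View pics/s1c.png

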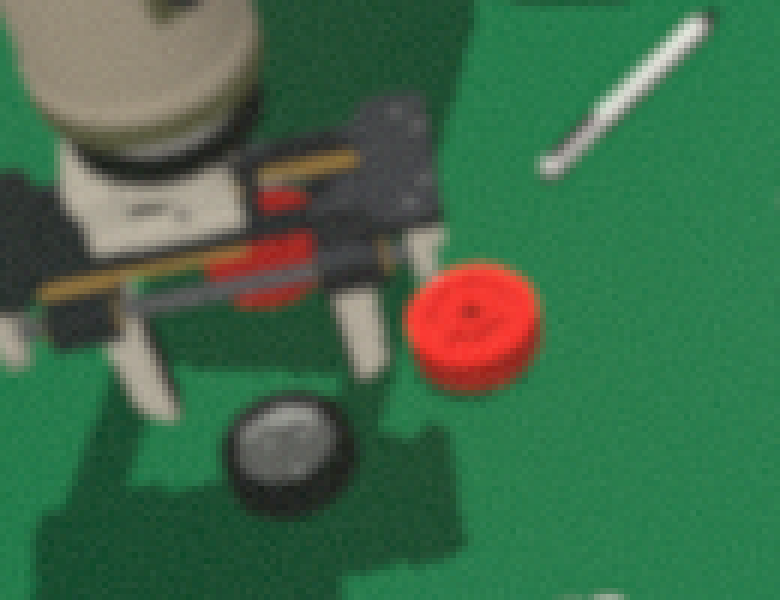

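The scene crop shows the open fingers straddling the black wheel, which is at crop (290,455), with the red wheel to the right and clear. I'll descend now.

Call:
send_rows:
  increments: [-2,-2,20,0,0,0,20,0,0,0,15,0,0,0,6,0,0,0,0,0]

```text
clock: 3.28
tcp_pos: [490.0, -322.4, 91.4]
eef_rot: [180.0, -0.0, 161.2]
wrist_force: [0.4, -0.1, -0.6]
grip_width: 0.816
```

Call:
send_rows:
  increments: [0,0,0,0,0,0,0,0,0,0,0,0,0,0,0,0,0,0,0,0]
  hand: 56
  squeeze: 6

```text
clock: 3.9
tcp_pos: [490.5, -322.9, 92.5]
eef_rot: [-180.0, 0.1, 161.2]
wrist_force: [-0.5, 0.4, 5.4]
grip_width: 0.648
```

Call:
send_rows:
  increments: [0,0,0,0,0,0,0,0,0,0,0,0,0,0,0,0,0,0,0,0]

```text
clock: 4.53
tcp_pos: [490.5, -322.9, 92.5]
eef_rot: [-180.0, 0.1, 161.2]
wrist_force: [-0.4, 0.1, 5.2]
grip_width: 0.642
```

Run:
```python
from h import *
st();print(bot.tips_ahead)
im=bot.grab_frame('scene');cv2.imwrite('pics/s2.png',im[:,:,::-1]);crop('pics/s2.png',90,190,110,80,7,'pics/s2c.png')
```

```text
t 4.53 tcp [ 490.55 -322.91   92.53] rpy [-1.7997e+02  8.0000e-02  1.6116e+02] F [-0.4   0.07  5.2 ] w 59.67 q6 -109.5
84.1
```

View pics/s2c.png

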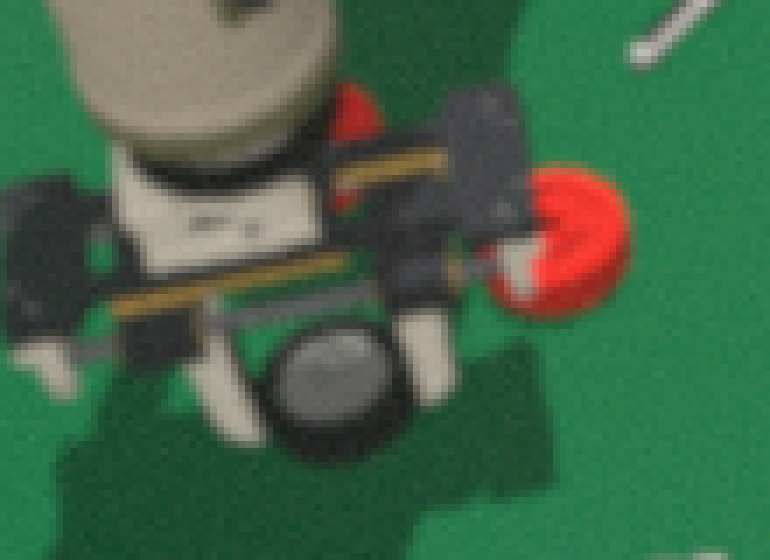

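The wheel is held between the fingers, with its centre at crop (335,390). The 5 N upward force suggests the pads bear on the tyre's upper edge. I'll open, turn 90° to centre the wheel the other way, and go 4 mm lower.

Call:
send_rows:
  increments: [0,0,0,0,0,0,0,0,0,0,0,0.17,0,0,0,0.17,0,0,0,0.17]
  hand: 72

```text
clock: 5.2
tcp_pos: [489.8, -322.3, 91.3]
eef_rot: [-180.0, -0.1, 131.6]
wrist_force: [0.4, 0.0, -0.1]
grip_width: 0.773
```

Call:
send_rows:
  increments: [0,0,0,0.17,0,0,0,0.17,0,0,0,0.17,0,0,0,0.17,0,0,0,0.17]

```text
clock: 5.82
tcp_pos: [489.8, -322.3, 91.3]
eef_rot: [-180.0, -0.0, 82.9]
wrist_force: [-0.7, 0.2, -0.2]
grip_width: 0.777
```

Call:
send_rows:
  increments: [0,0,0,0.17,0,0,2,0.04,0,0,2,0,0,0,0,0,0,0,0,0]

```text
clock: 6.45
tcp_pos: [490.0, -322.5, 87.7]
eef_rot: [-180.0, -0.0, 71.2]
wrist_force: [0.7, 0.6, 0.0]
grip_width: 0.771
```

Call:
send_rows:
  increments: [0,0,0,0,0,0,0,0,0,0,0,0,0,0,0,0,0,0,0,0]
  hand: 54
  squeeze: 25

```text
clock: 7.08
tcp_pos: [490.0, -322.5, 87.8]
eef_rot: [-180.0, -0.0, 71.2]
wrist_force: [-1.4, 0.8, 2.1]
grip_width: 0.637
```

Run:
```python
from h import *
st()
```

```text
t 7.08 tcp [ 490.03 -322.5    87.78] rpy [-179.99   -0.     71.21] F [-1.36  0.79  2.13] w 59.28 q6 -19.6
```

Call:
send_rows:
  increments: [0,0,-10,0,0,0,-40,0,0,0,-50,0,0,0,-40,0,0,0,0,0]

```text
clock: 7.7
tcp_pos: [492.1, -324.0, 233.3]
eef_rot: [179.5, 0.2, 71.2]
wrist_force: [-0.4, -0.6, -1.0]
grip_width: 0.638
```

Run:
```python
from h import *
to([614.5,-31.5,235])
```

```text
t 7.7 tcp [ 492.06 -324.02  233.29] rpy [1.7951e+02 1.7000e-01 7.1210e+01] F [-0.44 -0.59 -0.96] w 59.34 q6 -19.6
tool shift to [614.5, -31.5, 235] [316.36  21.7   -2.46]
```

Call:
send_rows:
  increments: [31,2.4,0,0,60,4.6,0,0,60,4.6,0,0,60,4.6,0,0,60,4.6,0,0]

```text
clock: 8.32
tcp_pos: [597.1, -70.7, 226.6]
eef_rot: [-179.9, 0.0, 71.2]
wrist_force: [1.3, -0.9, -0.7]
grip_width: 0.636
```

Call:
send_rows:
  increments: [30,2.4,0,0,14.6,0.9,0,0,0,0,0,0,0,0,0,0,0,0,0,0]

```text
clock: 8.95
tcp_pos: [614.3, -32.9, 227.7]
eef_rot: [180.0, 0.0, 71.1]
wrist_force: [-0.5, -0.2, -0.3]
grip_width: 0.634
```

Run:
```python
from h import *
to([614.5,-31.5,235])
for n in('scene','top'):
    im=bot.grab_frame(n);cv2.imwrite(f'pics/{n}3.png',im[:,:,::-1])
def big(src,u,v,w,h,k):
    im=cv2.imread(src)[v:v+h,u:u+w]; return cv2.resize(im,None,fx=k,fy=k,interpolation=cv2.INTER_CUBIC)
cv2.imwrite('pics/d.png',np.hstack([big('pics/top3.png',230,150,60,60,6),big('pics/scene3.png',220,165,60,60,6)]))
```

```text
t 8.95 tcp [614.28 -32.92 227.72] rpy [1.80e+02 1.00e-02 7.11e+01] F [-0.5  -0.25 -0.29] w 58.94 q6 11.1
tool shift to [614.5, -31.5, 235] [ 1.41 -0.25 -7.28]
```

View pics/d.png

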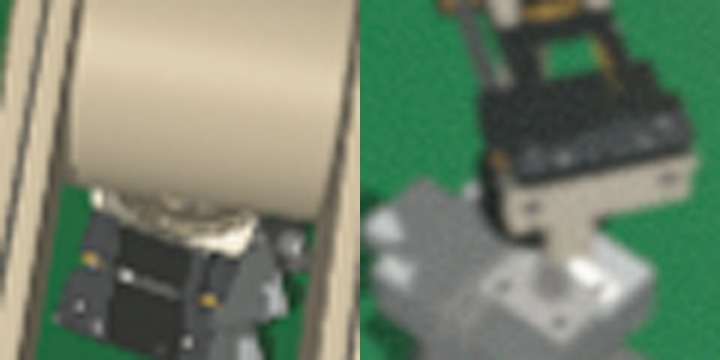

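The top view is blocked by the arm. In the scene view a finger at crop (570,240) hides the wheel, just above the axle. I'll lower it and go by the forces.

Call:
send_rows:
  increments: [1.3,-0.2,3,0,0,0,3,0,0,0,3,0,0,0,3,0,0,0,0,0]

```text
clock: 9.68
tcp_pos: [614.6, -30.1, 215.2]
eef_rot: [-180.0, 0.0, 71.2]
wrist_force: [-0.2, 0.0, -0.4]
grip_width: 0.637
```

Call:
send_rows:
  increments: [0,0,2,0,0,0,2,0,0,0,1.5,0,0,0,0,0,0,0,0,0]

```text
clock: 10.3
tcp_pos: [615.0, -30.2, 210.9]
eef_rot: [180.0, -0.0, 71.2]
wrist_force: [-1.0, 0.3, 5.8]
grip_width: 0.639
```

Run:
```python
from h import *
s=st();print(s['moment'])
im=bot.grab_frame('scene');cv2.imwrite('pics/s4.png',im[:,:,::-1]);crop('pics/s4.png',225,180,50,50,12,'pics/s4c.png')
s=st();print(s['moment'])
```

```text
t 10.3 tcp [615.02 -30.25 210.89] rpy [ 1.7996e+02 -1.0000e-02  7.1210e+01] F [-1.03  0.25  5.78] w 59.46 q6 11.2
[-0.01683865  0.5126209  -0.04195646]
t 10.35 tcp [615.01 -30.23 210.86] rpy [ 1.7996e+02 -1.0000e-02  7.1210e+01] F [-1.95  0.2   6.08] w 59.32 q6 11.2
[-0.01609514  0.47572127  0.10269693]
```

View pics/s4c.png

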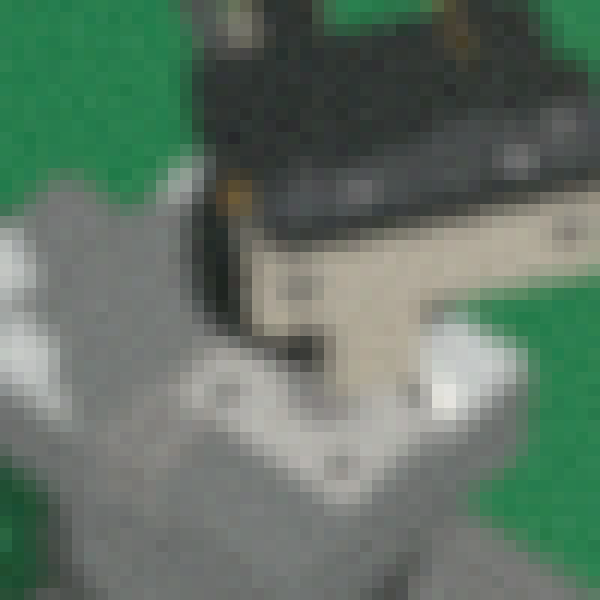

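Contact sits near the tip at z≈211, with a lateral push toward −x, so the axle lies to −x of the bore. I'll nudge the wheel that way.

Call:
send_rows:
  increments: [-0.3,-0.7,0,0,-0.3,-0.7,0,0,0,0,0,0,0,0,0,0,0,0,0,0]

```text
clock: 10.98
tcp_pos: [613.1, -30.4, 209.9]
eef_rot: [-180.0, 0.0, 71.2]
wrist_force: [0.9, 0.0, -1.1]
grip_width: 0.64
```

Run:
```python
from h import *
s=st();print(s['moment'])
```

```text
t 10.97 tcp [613.14 -30.35 209.91] rpy [-1.7997e+02  1.0000e-02  7.1210e+01] F [ 0.95  0.   -1.09] w 59.49 q6 11.2
[-0.10265225  0.0618088  -0.01826016]
```

Call:
send_rows:
  increments: [0,0,1.5,0,0,0,1.5,0,0,0,1.5,0,0,0,0,0,0,0,0,0]

```text
clock: 11.6
tcp_pos: [612.8, -30.1, 205.3]
eef_rot: [-179.9, 0.0, 71.2]
wrist_force: [-5.3, 2.5, 0.4]
grip_width: 0.637
```

Run:
```python
from h import *
s=st();print(s['moment'])
```

```text
t 11.6 tcp [612.77 -30.09 205.26] rpy [-179.91    0.     71.21] F [-5.32  2.52  0.42] w 59.25 q6 11.2
[0.34315157 0.84806055 0.01878596]
```

The bore is over the tip. The lateral force of (−5.3,+2.5) N shows which way to centre, so I'll shift 0.9 mm along it and carry on down.

Call:
send_rows:
  increments: [0.1,-0.9,0,0,0,0,2,0,0,0,2,0,0,0,2,0,0,0,0,0]

```text
clock: 12.22
tcp_pos: [612.4, -30.0, 199.3]
eef_rot: [-180.0, 0.0, 71.2]
wrist_force: [-2.1, 0.1, -2.8]
grip_width: 0.636
```

Run:
```python
from h import *
s=st();print(s['moment'])
```

```text
t 12.22 tcp [612.44 -30.01 199.33] rpy [-1.7999e+02  1.0000e-02  7.1210e+01] F [-2.09  0.09 -2.79] w 59.19 q6 11.2
[ 0.09584973  0.34661458 -0.01758748]
```

Call:
send_rows:
  increments: [-0.1,-0.4,3,0,0,0,4,0,0,0,4,0,0,0,4,0,0,0,3,0]

```text
clock: 12.85
tcp_pos: [612.0, -30.0, 181.3]
eef_rot: [-180.0, 0.0, 71.2]
wrist_force: [-0.3, -0.6, -1.4]
grip_width: 0.634
```

Call:
send_rows:
  increments: [0,0,3,0,0,0,2,0,0,0,1.5,0,0,0,1,0,0,0,0,0]

```text
clock: 13.48
tcp_pos: [612.0, -29.9, 174.2]
eef_rot: [-180.0, 0.0, 71.2]
wrist_force: [-0.3, 0.2, -1.2]
grip_width: 0.641
```

Call:
send_rows:
  increments: [0,0,1.5,0,0,0,1,0,0,0,1,0,0,0,0,0,0,0,0,0]

```text
clock: 14.1
tcp_pos: [612.1, -29.9, 170.7]
eef_rot: [-180.0, 0.0, 71.2]
wrist_force: [0.1, 1.0, -0.9]
grip_width: 0.638
```

Call:
send_rows:
  increments: [0,0,0.5,0,0,0,0.5,0,0,0,0,0,0,0,0,0,0,0,0,0]

```text
clock: 14.72
tcp_pos: [612.1, -29.9, 169.8]
eef_rot: [180.0, -0.0, 71.2]
wrist_force: [0.3, -0.0, -0.3]
grip_width: 0.637
```

Call:
send_rows:
  increments: [0,0,0.5,0,0,0,0.5,0,0,0,0,0,0,0,0,0,0,0,0,0]

```text
clock: 15.35
tcp_pos: [612.1, -29.9, 169.7]
eef_rot: [180.0, -0.0, 71.2]
wrist_force: [-4.1, 0.6, 7.5]
grip_width: 0.64
```

The wheel is seated, with 7.5 N contact at z=169.7 where 169.8 was expected. I'll release it and lift straight up.

Call:
send_rows:
  increments: [0,0,-0.6,0,0,0,0,0,0,0,0,0,0,0,0,0,0,0,0,0]
  hand: 74

```text
clock: 15.98
tcp_pos: [612.0, -29.9, 169.2]
eef_rot: [-180.0, 0.0, 71.2]
wrist_force: [0.4, 0.8, -0.4]
grip_width: 0.794
```

Call:
send_rows:
  increments: [0,0,-4,0,0,0,-15,0,0,0,-30,0,0,0,-35,0,0,0,-20,0]

```text
clock: 16.6
tcp_pos: [613.0, -30.0, 276.9]
eef_rot: [179.8, -0.0, 71.2]
wrist_force: [-0.2, 0.6, -0.3]
grip_width: 0.796
```

Run:
```python
from h import *
to([475.5,316.5,200])
```

```text
t 16.6 tcp [612.95 -30.03 276.94] rpy [ 1.7977e+02 -5.0000e-02  7.1210e+01] F [-0.24  0.61 -0.25] w 73.99 q6 11.2
tool shift to [475.5, 316.5, 200] [ 283.71 -242.07   76.19]
```

Call:
send_rows:
  increments: [30,-25,6,0,43,-37,11,0,43,-37,11,0,43,-37,11,0,43,-37,11,0]
  hand: 64

```text
clock: 17.23
tcp_pos: [512.5, 218.6, 223.4]
eef_rot: [180.0, -0.0, 71.2]
wrist_force: [0.8, 0.2, 0.6]
grip_width: 0.688
```

Call:
send_rows:
  increments: [43,-37,11,0,29,-25,10,0,10,-7,6,0,0,0,0,0,0,0,0,0]

```text
clock: 17.85
tcp_pos: [475.2, 315.9, 196.8]
eef_rot: [180.0, 0.0, 71.1]
wrist_force: [0.5, -0.3, -0.4]
grip_width: 0.687
```

Run:
```python
from h import *
to([475,317,94])
for n in('scene','top'):
    im=bot.grab_frame(n);cv2.imwrite(f'pics/{n}5.png',im[:,:,::-1])
def big(src,u,v,w,h,k):
    im=cv2.imread(src)[v:v+h,u:u+w]; return cv2.resize(im,None,fx=k,fy=k,interpolation=cv2.INTER_CUBIC)
cv2.imwrite('pics/e.png',np.vstack([np.hstack([big('pics/top5.png',230,150,60,48,6),big('pics/scene5.png',220,175,60,48,6)]),np.hstack([big('pics/top5.png',125,186,60,48,6),big('pics/scene5.png',290,125,60,48,6)])]))
```

```text
t 17.85 tcp [475.23 315.87 196.76] rpy [179.96   0.    71.15] F [ 0.52 -0.34 -0.45] w 63.86 q6 47.3
tool shift to [475, 317, 94] [  1.    -0.65 102.75]
```

View pics/e.png

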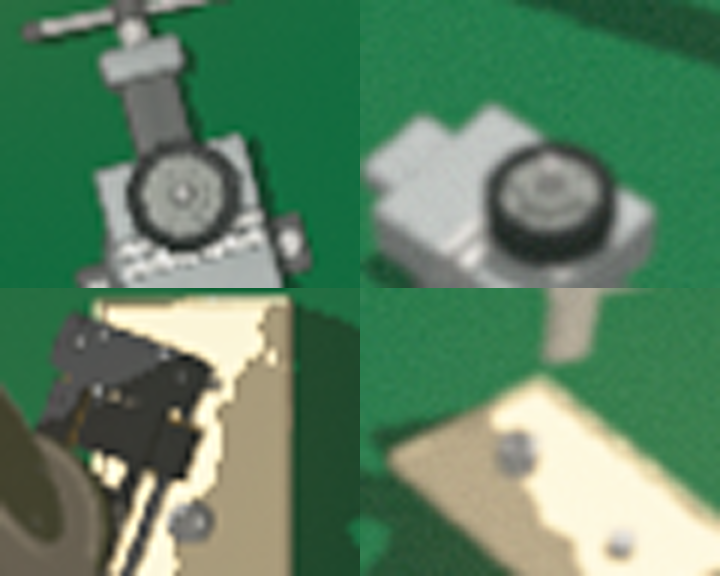

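The upper panels show the wheel lying level on the vice with the axle end showing at its centre, crop (183,193). The caps in the tray haven't moved and the gripper is above the wider one. I'll descend over it.

Call:
send_rows:
  increments: [0.5,-0.3,25,0,0,0,30,0,0,0,28,0,0,0,15,0,0,0,5,0]

```text
clock: 18.58
tcp_pos: [474.3, 316.8, 92.8]
eef_rot: [-180.0, 0.0, 71.2]
wrist_force: [0.1, -0.2, -0.0]
grip_width: 0.69
```

Call:
send_rows:
  increments: [0,0,0,0,0,0,0,0,0,0,0,0,0,0,0,0,0,0,0,0]
  hand: 20
  squeeze: 4

```text
clock: 19.2
tcp_pos: [474.4, 317.6, 93.6]
eef_rot: [180.0, -0.0, 71.2]
wrist_force: [-0.4, 0.4, 2.4]
grip_width: 0.252
```

Call:
send_rows:
  increments: [0,0,0,0,0,0,0,0,0,0,0,0,0,0,0,0,0,0,0,0]

```text
clock: 19.82
tcp_pos: [474.4, 317.6, 93.6]
eef_rot: [180.0, -0.0, 71.2]
wrist_force: [-0.7, 0.6, 5.6]
grip_width: 0.251
```

Run:
```python
from h import *
st()
```

```text
t 19.82 tcp [474.42 317.62  93.61] rpy [ 1.7999e+02 -2.0000e-02  7.1210e+01] F [-0.73  0.64  5.64] w 23.36 q6 47.4
```

Call:
send_rows:
  increments: [0,0,0,0,0,0,0,0,0,0,0,-0.15,0,0,0,-0.17,0,0,0,-0.17]
  hand: 44

```text
clock: 20.45
tcp_pos: [474.2, 317.3, 93.0]
eef_rot: [-180.0, 0.0, 99.6]
wrist_force: [0.5, -0.0, 0.8]
grip_width: 0.474
```

Call:
send_rows:
  increments: [0,0,0,-0.18,0,0,0,-0.18,0,0,0,-0.18,0,0,0,-0.18,0,0,0,-0.18]

```text
clock: 21.08
tcp_pos: [474.2, 317.3, 93.0]
eef_rot: [-180.0, -0.0, 151.2]
wrist_force: [1.1, 0.4, -0.3]
grip_width: 0.473
```

Call:
send_rows:
  increments: [0,0,0,-0.18,0,0,0,0,0,0,0,0,0,0,0,0,0,0,0,0]

```text
clock: 21.7
tcp_pos: [474.3, 317.5, 93.3]
eef_rot: [-180.0, -0.0, 161.1]
wrist_force: [-0.5, -0.6, -0.3]
grip_width: 0.473
```

Call:
send_rows:
  increments: [0,0,0,0,0,0,0,0,0,0,0,0,0,0,0,0,0,0,0,0]
  hand: 15
  squeeze: 6

```text
clock: 22.32
tcp_pos: [474.4, 317.5, 93.4]
eef_rot: [180.0, 0.0, 161.2]
wrist_force: [-0.2, -0.0, 0.7]
grip_width: 0.259
```

Call:
send_rows:
  increments: [0,0,0,0,0,0,0,0,0,0,0,0,0,0,0,0,0,0,0,0]
  squeeze: 55

```text
clock: 22.95
tcp_pos: [474.3, 317.5, 93.4]
eef_rot: [180.0, 0.0, 161.2]
wrist_force: [0.0, 0.4, -0.6]
grip_width: 0.238
```

Run:
```python
from h import *
st()
```

```text
t 22.95 tcp [474.33 317.48  93.36] rpy [180.     0.   161.16] F [ 0.03  0.36 -0.56] w 22.12 q6 -42.5
```

Call:
send_rows:
  increments: [0,0,-7,0,0,0,-30,0,0,0,-40,0,0,0,-40,0,0,0,-30,0]

```text
clock: 23.58
tcp_pos: [474.7, 317.6, 243.0]
eef_rot: [179.9, 0.1, 161.2]
wrist_force: [0.1, -0.2, -1.5]
grip_width: 0.24
```

Call:
send_rows:
  increments: [-20,-23,0,0,-36,-42,0,0,-36,-42,0,0,-36,-42,0,0,-36,-42,0,0]

```text
clock: 24.2
tcp_pos: [568.3, 82.1, 240.9]
eef_rot: [180.0, 0.0, 161.2]
wrist_force: [0.2, 0.9, -1.1]
grip_width: 0.239
```

Call:
send_rows:
  increments: [-36,-42,0,0,-25,-30,0,0,-12,-15,0,0,-5.5,-6.3,0,0,0,0,0,0]

```text
clock: 24.82
tcp_pos: [612.0, -29.2, 240.4]
eef_rot: [180.0, -0.0, 161.2]
wrist_force: [-0.7, 0.8, -0.0]
grip_width: 0.241
```

Call:
send_rows:
  increments: [0,0,0,0,0,0,0,0,0,0,0,0,0,0,0,0,0,0,0,0]

```text
clock: 25.45
tcp_pos: [612.0, -29.9, 240.4]
eef_rot: [180.0, 0.0, 161.2]
wrist_force: [0.7, 0.6, 0.7]
grip_width: 0.241
```

Run:
```python
from h import *
to([612,-29.9,230])
print(bot.sense()['moment'])
for n in('scene',):
    im=bot.grab_frame(n);cv2.imwrite(f'pics/{n}6.png',im[:,:,::-1])
def big(src,u,v,w,h,k):
    im=cv2.imread(src)[v:v+h,u:u+w]; return cv2.resize(im,None,fx=k,fy=k,interpolation=cv2.INTER_CUBIC)
cv2.imwrite('pics/f.png',big('pics/scene6.png',215,155,70,70,8))
```

```text
t 25.45 tcp [612.03 -29.86 240.38] rpy [180.     0.   161.16] F [0.66 0.63 0.71] w 22.43 q6 -78.7
tool shift to [612, -29.9, 230] [ 1.000e-02 -5.000e-02  1.038e+01]
[-0.03132176  0.03357454 -0.01385483]
```

View pics/f.png

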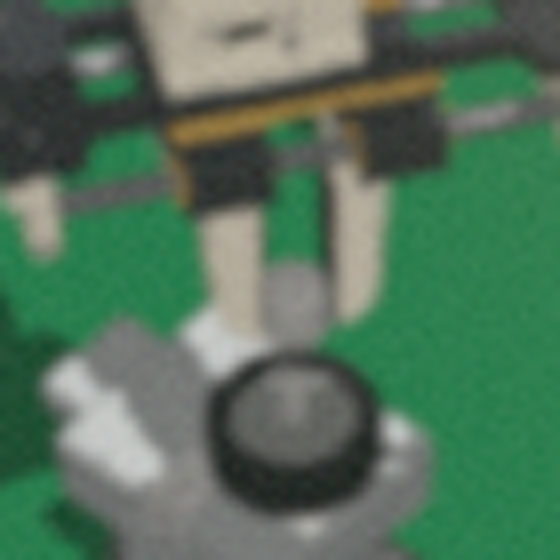

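The cap is upright between the fingers at crop (297,300), directly above the axle end at about (295,385). I'll lower it to just before the teeth reach the tip.

Call:
send_rows:
  increments: [0,0,6,0,0,0,8,0,0,0,8,0,0,0,4,0,0,0,0,0]

```text
clock: 26.12
tcp_pos: [611.7, -29.9, 213.7]
eef_rot: [-180.0, -0.1, 161.2]
wrist_force: [-0.3, 0.2, -0.8]
grip_width: 0.24
```

Call:
send_rows:
  increments: [0,0,1,0,0,0,1,0,0,0,1,0,0,0,1,0,0,0,0,0]

```text
clock: 26.75
tcp_pos: [612.0, -29.9, 210.2]
eef_rot: [-180.0, -0.0, 161.2]
wrist_force: [-0.1, -0.7, -0.3]
grip_width: 0.238
```

Run:
```python
from h import *
s=st();print(s['moment'])
```

```text
t 26.75 tcp [611.99 -29.88 210.24] rpy [-1.8000e+02 -1.0000e-02  1.6116e+02] F [-0.07 -0.68 -0.32] w 22.16 q6 -78.8
[0.06049015 0.02530044 0.03330672]
```

Call:
send_rows:
  increments: [0,0,1,0,0,0,1,0,0,0,1,0,0,0,0,0,0,0,0,0]

```text
clock: 27.38
tcp_pos: [612.1, -30.0, 207.8]
eef_rot: [-180.0, 0.0, 161.2]
wrist_force: [-4.0, -0.4, 5.3]
grip_width: 0.242
```

Call:
send_rows:
  increments: [0,0,0.7,0,0,0,0.7,0,0,0,0.6,0,0,0,0,0,0,0,0,0]

```text
clock: 28.0
tcp_pos: [612.1, -30.1, 206.7]
eef_rot: [-180.0, 0.0, 161.2]
wrist_force: [-5.9, 0.1, 10.9]
grip_width: 0.24
```

The teeth are engaging at 10.9 N. There is a −6 N sideways pull along x, so I'll trim 0.5 mm toward −x and carry on.

Call:
send_rows:
  increments: [0.25,-0.1,0.3,0,0.25,-0.1,0.3,0,0,0,0.4,0,0,0,0,0,0,0,0,0]

```text
clock: 28.62
tcp_pos: [611.7, -30.1, 206.0]
eef_rot: [-180.0, 0.1, 161.2]
wrist_force: [-6.1, -0.8, 12.1]
grip_width: 0.243
```

Call:
send_rows:
  increments: [0,0,0.5,0,0,0,0.5,0,0,0,0,0,0,0,0,0,0,0,0,0]

```text
clock: 29.25
tcp_pos: [611.7, -30.1, 205.1]
eef_rot: [-180.0, 0.1, 161.2]
wrist_force: [-7.5, -1.5, 12.8]
grip_width: 0.24
```

Call:
send_rows:
  increments: [0.3,-0.1,0,0,0.3,-0.1,0.3,0,0,0,0.4,0,0,0,0.3,0,0,0,0,0]

```text
clock: 29.88
tcp_pos: [611.5, -30.1, 204.6]
eef_rot: [180.0, 0.1, 161.2]
wrist_force: [-5.6, -1.0, 14.1]
grip_width: 0.238
```

Run:
```python
from h import *
s=st();print(s['moment'])
```

```text
t 29.88 tcp [611.54 -30.07 204.56] rpy [1.7998e+02 1.4000e-01 1.6116e+02] F [-5.61 -1.03 14.1 ] w 22.12 q6 -78.8
[-0.04717152  1.0827556   0.02047241]
```

Call:
send_rows:
  increments: [0.2,-0.1,0.4,0,0.2,-0.1,0.4,0,0,0,0.4,0,0,0,0.3,0,0,0,0,0]

```text
clock: 30.5
tcp_pos: [611.4, -30.1, 203.2]
eef_rot: [180.0, 0.2, 161.2]
wrist_force: [-4.1, 0.7, 12.9]
grip_width: 0.239
```

Call:
send_rows:
  increments: [0,0,0.4,0,0,0,0.4,0,0,0,0.4,0,0,0,0.3,0,0,0,0,0]

```text
clock: 31.12
tcp_pos: [611.4, -30.1, 201.7]
eef_rot: [180.0, 0.2, 161.2]
wrist_force: [-4.3, 0.0, 13.0]
grip_width: 0.238
```

The drag holds steady at about 13 N and the cap follows the commands without slipping. There is about 3.3 mm to go.

Call:
send_rows:
  increments: [0,0,0.4,0,0,0,0.4,0,0,0,0.4,0,0,0,0.3,0,0,0,0,0]

```text
clock: 31.75
tcp_pos: [611.4, -30.1, 200.2]
eef_rot: [180.0, 0.2, 161.2]
wrist_force: [-4.1, -0.0, 13.5]
grip_width: 0.237
```

Call:
send_rows:
  increments: [0,0,0.4,0,0,0,0.4,0,0,0,0.2,0,0,0,0,0,0,0,0,0]

```text
clock: 32.38
tcp_pos: [611.4, -30.1, 199.3]
eef_rot: [180.0, 0.2, 161.2]
wrist_force: [-4.2, 0.3, 14.1]
grip_width: 0.241
```

Call:
send_rows:
  increments: [0,0,0.3,0,0,0,0.3,0,0,0,0,0,0,0,0,0,0,0,0,0]

```text
clock: 33.0
tcp_pos: [611.4, -30.1, 198.5]
eef_rot: [180.0, 0.2, 161.2]
wrist_force: [-3.7, -0.8, 12.8]
grip_width: 0.241
```

Call:
send_rows:
  increments: [0,0,0.3,0,0,0,0,0,0,0,0,0,0,0,0,0,0,0,0,0]

```text
clock: 33.62
tcp_pos: [611.4, -30.1, 198.4]
eef_rot: [180.0, 0.2, 161.2]
wrist_force: [-4.8, 0.6, 13.5]
grip_width: 0.24
```

Call:
send_rows:
  increments: [0,0,0.3,0,0,0,0,0,0,0,0,0,0,0,0,0,0,0,0,0]

```text
clock: 34.25
tcp_pos: [611.4, -30.1, 198.3]
eef_rot: [180.0, 0.2, 161.2]
wrist_force: [-5.5, 0.2, 16.1]
grip_width: 0.243
```

Call:
send_rows:
  increments: [0,0,0.3,0,0,0,0,0,0,0,0,0,0,0,0,0,0,0,0,0]

```text
clock: 34.88
tcp_pos: [611.4, -30.1, 198.3]
eef_rot: [180.0, 0.2, 161.2]
wrist_force: [-6.8, 0.9, 16.4]
grip_width: 0.239
```

It has reached the hub: z stays at 198.3 (198.4 expected) and the force is rising. I'll add load in small steps.

Call:
send_rows:
  increments: [0,0,0.4,0,0,0,0,0,0,0,0,0,0,0,0,0,0,0,0,0]

```text
clock: 35.5
tcp_pos: [611.4, -30.1, 198.2]
eef_rot: [180.0, 0.2, 161.2]
wrist_force: [-7.1, 1.2, 19.8]
grip_width: 0.239
```

Call:
send_rows:
  increments: [0,0,0.4,0,0,0,0,0,0,0,0,0,0,0,0,0,0,0,0,0]

```text
clock: 36.12
tcp_pos: [611.5, -30.1, 198.2]
eef_rot: [180.0, 0.2, 161.2]
wrist_force: [-9.3, -0.2, 22.1]
grip_width: 0.239
```

Run:
```python
from h import *
s=st();print(s['moment'])
```

```text
t 36.12 tcp [611.46 -30.09 198.19] rpy [179.96   0.2  161.17] F [-9.26 -0.17 22.06] w 22.26 q6 -78.8
[0.0259057  1.71099074 0.05344723]
```

Call:
send_rows:
  increments: [0,0,0.3,0,0,0,0,0,0,0,0,0,0,0,0,0,0,0,0,0]

```text
clock: 36.75
tcp_pos: [611.5, -30.1, 198.1]
eef_rot: [180.0, 0.2, 161.2]
wrist_force: [-10.1, -0.1, 23.6]
grip_width: 0.24
```

The press is held at 23.6 N total. Less the 13.5 N drag, that puts about 10 N on the hub. I'll unload most of it, then open and retreat.

Call:
send_rows:
  increments: [-0.2,0.1,-0.6,0,-0.2,0.1,-0.7,0,-0.2,0.1,-0.7,0,0,0,-0.5,0,0,0,0,0]

```text
clock: 37.38
tcp_pos: [611.5, -30.1, 198.3]
eef_rot: [180.0, 0.1, 161.2]
wrist_force: [-4.5, 0.5, 10.5]
grip_width: 0.238
```

Call:
send_rows:
  increments: [0,0,0,0,0,0,0,0,0,0,0,0,0,0,0,0,0,0,0,0]
  hand: 60

```text
clock: 38.0
tcp_pos: [611.0, -29.9, 196.6]
eef_rot: [-180.0, -0.0, 161.2]
wrist_force: [0.6, 1.0, -0.9]
grip_width: 0.643
```

Call:
send_rows:
  increments: [0,0,-3,0,0,0,-10,0,0,0,-25,0,0,0,-30,0,0,0,-30,0]

```text
clock: 38.62
tcp_pos: [611.1, -29.9, 296.6]
eef_rot: [180.0, 0.0, 161.2]
wrist_force: [-0.4, -0.6, 0.8]
grip_width: 0.648
```

Call:
send_rows:
  increments: [20,30,0,0,30,50,0,0,30,50,0,0,30,50,0,0,20,30,0,0]

```text
clock: 39.25
tcp_pos: [555.1, 213.5, 295.9]
eef_rot: [179.9, 0.0, 161.3]
wrist_force: [-0.3, -0.5, -0.7]
grip_width: 0.645
```

Call:
send_rows:
  increments: [0,0,0,0,0,0,0,0,0,0,0,0,0,0,0,0,0,0,0,0]

```text
clock: 39.88
tcp_pos: [556.1, 210.1, 294.7]
eef_rot: [-180.0, -0.0, 161.1]
wrist_force: [0.1, -0.2, -0.4]
grip_width: 0.644
```

Run:
```python
from h import *
st()
for n in('scene','top'):
    im=bot.grab_frame(n);cv2.imwrite(f'pics/{n}9.png',im[:,:,::-1])
def big(src,u,v,w,h,k):
    im=cv2.imread(src)[v:v+h,u:u+w]; return cv2.resize(im,None,fx=k,fy=k,interpolation=cv2.INTER_CUBIC)
cv2.imwrite('pics/g.png',np.hstack([big('pics/top9.png',230,150,60,60,6),big('pics/scene9.png',220,165,60,60,6)]))
for z in(108,128): print(z,proj('top',[612,-30,z]),proj('scene',[612,-30,z]))
```

```text
t 39.88 tcp [556.09 210.13 294.73] rpy [-180.    -0.   161.1] F [ 0.13 -0.23 -0.43] w 59.9 q6 -55.3
108 [259.5832101  182.78461372] [252.35768196 205.33755044]
128 [259.67753747 182.17755132] [252.24731868 200.42508994]
```

View pics/g.png

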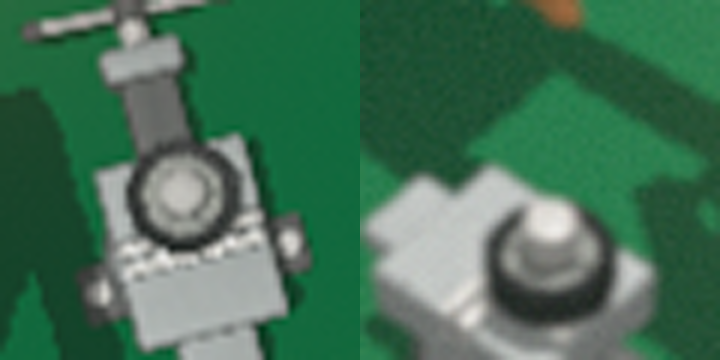

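View pics/top9.png

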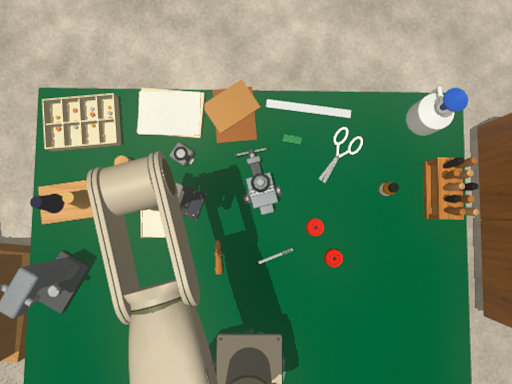

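The final views show the cap seated, centred and upright on the hub. Its top is at top (259.7,181.4) and scene (251,200.8), against predictions of (259.7,182.2) and (252.2,200.4) for a seated cap. Nothing else appears to have moved, so I'm handing in.

```bash
python3 -c "
from plant import bot
print(bot.close_job())"
```

```text
the job is handed in; nothing more can be done
None
```

The wheel is on the axle and the wider cap is pressed onto its hub. I handed the job in at about 40 s, and no verdict is reported.

**Wheel:** I centred it with two light squeezes a quarter turn apart. The first descent hit the axle tip about 2.5 mm off, with about 6 N of contact. I corrected that from the side forces and it slid down freely. It seated with about 7.5 N at tool height 169.7 mm, where 169.8 was expected.

**Cap:** It followed the commands down the axle with a steady drag of about 13.5 N. It met the hub at tool height 198.3 mm, where 198.4 was expected. I stopped at 23.6 N total, so about 10 N on the hub, which is inferred from the drag rather than measured directly. Then I unloaded, opened and retreated.

**Last checks:**
- **Seating:** Both cameras show the cap upright and centred on a level wheel. Its top is within about 1 pixel (3–4 mm) of the expected spot. The forces and heights are the finer evidence that it is seated.
- **Bystanders:** The ones in view look unmoved. In the last top view the arm covered much of the tray, including the small cap, and part of the thread spool.
- **Disagreements:** The two cameras differed by 3–5 mm, so I relied on contact for the axle's position. During the press there was a side force of 4–10 N toward −x that trimming reduced but did not remove.

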